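Set the filter cap at half-turn and hold it for venting

ROBOT

A 7-joint arm with a two-finger parallel gripper is mounted at the origin on the work surface. World frame = base frame: x ahead of the robot, y to its left, z up, the work surface at z = 0. Lengths are in m, angles in rad, forces in N, time in s.
With the tool pointing down it reaches from about 0.425 to 0.825 m from the base axis. Payload 3.6 kg.
Tool frame: the origin (TCP) lies where the fingers leave the gripper's body, on its centre line; the fingertips stand 73 mm ahead of it and the grasp point (between the pads) lies 54 mm ahead of it; x points along the fingers, y is the direction in which the jaws open and shut, and the axes are right-handed (so a half turn about x gives the same grasp; the last joint's range is limited). The gripper opens to 85 mm and grips with 20 to 120 N. Pads are 22 mm wide; open, the fingers measure 114 mm over their backs; the gripper's body (76 mm by 85 mm) begins 54 mm behind the grasp point. The pads swing forward as they close: fully open they stand 13 mm farther back than shut.
Start: joints at [-1.298, 0.615, -0.013, 1.423, 0.008, 1.103, -0.04], TCP at [0.192, 0.621, 0.304] pointing down, gripper open.
Joint ranges: [-3.12, 3.12], [-0.3, 2.06], [-1.34, 1.32], [0.26, 2.42], [-1.36, 4.5], [0.01, 1.98], [-2.84, 2.84]. Speed limits (rad/s): [2.79, 2.79, 3.14, 3.14, 3.14, 3.14, 3.14].

INTERFACE

Orientations are given as a unit quaternion [x, y, z, w].
In Python, from station import arm, snapshot, camera_info, ticket gives the robot as it stands. Calls block until the motion is done:
- arm.movep(position, orientation): joint-space move of the TCP to a pose.
- arm.line_to(position, velocity=0.15, ori=None): straight line of the TCP; ori=None keeps the orientation; velocity is the mean speed in m/s.
- arm.move_j(angles): joint-space move.
- arm.move_gripper(opening, effort=None): opening from 0.0 (shut) to 1.0 (fully open); effort is the grip in N (None keeps the last); returns when the fingers have stopped.
- arm.pause(seconds).
- arm.ik(position, orientation): joint angles nearest the present ones, or None.
- snapshot(name): name is "scene" or "top"; returns the picture (480x640x3 uint8, blue, green, red); there is no depth.
- camera_info(name): a dict with "fx", "fy", "cx", "cy" (pixels), "R" (3x3) and "t" (3): a world point X has camera coordinates R X + t. Camera axes: x right, y down, z forward; pixel columns grow to the right and rows downward; lengths in m; the calibration is good to about 2 mm. A picture is of the moment at which its call begins. camera_info takes no time and is no camera call.
A pose or a line that the arm cannot do raises arm.MotionError and nothing moves.
- ticket.finish_job(): hands the job in, once; it reports no verdict.
Readings, each from a call of its own:
- arm.read_time(): time.
- arm.read_joint_positions(): joint angles.
- arm.read_dq(): joint speeds.
- arm.read_effort(): joint torques, N m.
- arm.read_tool_pos(): TCP position.
- arm.read_eef_rot(): TCP orientation.
- arm.read_ft_force(): force on the tool from outside, world axes, zero at the start.
- arm.read_wrist_torque(): the same for the moment, N m.
- arm.read_opening(): opening from 0.0 (shut) to 1.0 (fully open).
Only numpy, scipy, OpenCV 4.12 (cv2) and the standard library are available. Lean on these libraries where they do the work, as an engineer would, in place of code of your own. Each camera call takes 0.05 s, during which the arm holds its last target. There are 200 camera calls.

TASK

The water filter on the ledge has a new cartridge and has to be vented before it is closed: swing the small cabinet's door wide open by its handle, take the winged bayonet cap out of the rack inside the door and put it fully home in the filter's neck. Turn it clockwise to the half-way mark, half of the way to locked and well before the latch is felt or clicks, and finish while still gripping the cap's wing and holding it there, so that the air can escape when the water is let in. Leave the other things on the ledge and in the trays where they are.

Things in the scene. Friction and masses are not known exactly. Their poses are not given: they have to be found in the camera images.
- cabinet: Small white bathroom cabinet on the left of the ledge, fixed, 160 mm deep (x), 240 mm wide (y), 250 mm high. Origin at the centre of its underside; its door side looks along its -x, roughly at the robot.
- door (a joint): The cabinet's door, rad: 0 shut, grows as it opens, stop at 1.9. Vertical hinge on the left edge seen from the robot; seen from above it opens clockwise, the free right edge coming towards the robot. Panel 236 mm wide, 16 mm thick, top 249 mm above the ledge. No catch, slight friction (under 0.3 N m); stays where it is left.
- handle_mid (a point): Middle of the level steel bar handle outside the door, 222 mm above the ledge, 27 mm below the door's top. Bar 10 mm thick, 84 mm long between its end posts, centre line 40 mm off the panel: a gap of 35 mm behind it, open from above. x axis: square to the panel, from handle to panel; y: along the bar towards the hinge; z up. It turns with the door.
- door_hinge (a point): Point on the door's hinge line at handle height (222 mm); axes as handle_mid, turning with the door. The middle of the handle lies 56 mm along its -x and 185 mm along its -y.
- rack (a point): Centre of the floor of the upper rack on the inside of the door (axes as handle_mid; it turns with the door), 165 mm above the ledge. Inside 82 mm along x (from the panel to the rack's outer wall) by 152 mm along y; walls 24 mm high. The cap stands in it at the start, free to shift by a few cm, and rides along as the door swings.
- cap_wing (a point): Grip point of the loose grey bayonet cap (about 90 g): on its axis, 8 mm below the top of its wing. z up when it stands upright, as at the start. The wing is an upright bar 52 mm long (x), 12 mm thick (y), 30 mm high, on a round flange 72 mm across, 6 mm thick, whose top is 22 mm below this point. Half a turn about z gives the same shape.
- cap: The whole cap, 58 mm high; origin at the centre of the underside of its plug, 50 mm below cap_wing, same axes. The plug under the flange is 48 mm across, 22 mm long. Two lugs stick out of it on +x and -x, under the wing's ends, to 31 mm from the axis: 8 mm wide, 6 mm high, tops 10 mm below the flange.
- pointer (a point): One end of the raised line along the top of the cap's flange under the wing: at the flange's edge, 36 mm from the cap's axis on its +x side, 22 mm below cap_wing. With the cap home and half-way turned, this end or the opposite one points at a half-way mark.
- filter: Water filter, fixed on the ledge right of the cabinet; origin at the centre of its underside, axes as neck. Clear bowl, white ribbed collar 92 mm across, its top 120 mm above the ledge; a pipe bend down to the ledge on either side (along y, within 80 mm of the axis, 56 mm high).
- neck (a point): Centre of the filter's mouth, level with the top of its lip, 120 mm above the ledge; z up. Mouth 52 mm across, lip 7 mm thick; slots 14.5 mm wide on +x and -x let the cap's lugs through. Pushed home, the flange lies on the lip and cap_wing is 28 mm above this point. With the wing along this x axis the cap is at 'open' (0 degrees).
- half_mark (a point): Half-way mark: one long raised rib on the collar's rim, 42 mm from the axis of the neck, 45 degrees clockwise (from above) of the slot on +x; its twin is opposite. Pairs of short ribs mark the slots (open), round studs at 90 degrees 'locked'. The cap turns only clockwise, freely with a little friction until about 63 degrees, where the latches resist.
- latch0 (a joint): First spring latch in the collar, a round steel nose at 76 degrees of the lug's track. Value in m: how far a lug has pushed it outwards; 0 at rest, about 0.0025 as the lug rides over it before it clicks in behind near 90 degrees, where the track ends.
- latch1 (a joint): Second spring latch, opposite the first, for the other lug; same meaning.
- toothbrush0: Bystander: white toothbrush, 190 x 11 x 16 mm, in the top tray of the stack of three translucent red trays on the right. Origin at its underside.
- toothbrush1: Bystander: blue toothbrush, 190 x 11 x 16 mm, in the top tray of the stack of three translucent red trays on the right. Origin at its underside.
- toothbrush2: Bystander: green toothbrush, 190 x 11 x 16 mm, in the top tray of the stack of three translucent red trays on the right. Origin at its underside.
- soap_box: Bystander: closed empty white soap box, 104 x 69 x 34 mm, in the middle tray of the stack of three translucent red trays on the right. Origin at its underside.
- tongue_cleaner: Bystander: U-shaped steel tongue cleaner, 136 x 50 x 6 mm, in the middle tray of the stack of three translucent red trays on the right. Origin at its underside.
- tube: Bystander: closed white plastic tube lying flat, 130 mm long, in the bottom tray of the stack of three translucent red trays on the right. Origin at its underside.
- tumbler: Bystander: steel tumbler standing on the ledge, 68 mm across, 95 mm high. Origin at its underside.
- jar: Bystander: small glass jar with a plain round lid standing at the back of the ledge, 60 mm across, 75 mm high. Origin at its underside.

How it is judged:
On the way, in this order (a step that is already met when the one before it is completed fails the run):
1. the door is being opened by its handle (the fingers bear on the handle as the door leaves the cabinet) (value of joint door above 0.08 rad and contact force between the fingers and door_c0 above 0.3 N).
2. the door is wide open (more than 1.05 rad, about 60 degrees) (value of joint door above 1.05 rad), for 0.1 s.
At the end, for the whole second after the job is handed in: The cap is home in the neck (wing point 24 to 32 mm above the lip, within 4 mm of the axis, upright within 0.08 rad), turned 0.58 to 0.99 rad (33 to 57 degrees) clockwise from the slots towards locked, at rest, and still gripped: the fingers press on it with more than 3 N (horizontal distance between cap_wing and neck below 0.004 m and z of cap_wing in the frame of neck between 0.024 and 0.032 m and angle between cap_wing's own z axis and vertical below 0.08 rad and angle between the x axis of cap_wing and the x axis of neck, either way round between 0.58 and 0.99 rad and ((x of pointer in the frame of neck above 0 m and y of pointer in the frame of neck below 0 m) or (x of pointer in the frame of neck below 0 m and y of pointer in the frame of neck above 0 m)) and contact force between the fingers and cap above 3 N and angular speed of cap below 0.15 rad/s and linear speed of cap below 0.02 m/s); the arm keeps its last pose, push and grip.
It fails at once if the cap is turned on into the lock (a latch pushed out by more than 1.2 mm) (value of joint any of latch0, latch1 above 0.0012 m).
It fails at once if a bystander is moved by more than 30 mm (distance of any of toothbrush0, toothbrush1, toothbrush2, soap_box, tongue_cleaner, tube, tumbler, jar from where it was at the start of the episode above 0.03 m).
It also fails if it takes over 58 s, if anything falls off the work surface, if the arm or the gripper's body presses on something with over 40 N, if the wrist force passes 120 N, or if a joint passes its speed limit or range.

## Working session

There is one attempt and no reset: what is moved stays moved. The work goes in short steps, each a Python script; the robot and the scene stay as the last script left them, time stands still between calls to the robot, and variables do not carry over. Pictures are saved under pics/ and viewed, on a budget of 10 in all, crops included, one or two more only if the job needs it, and the job is handed in when it is done.

```bash
mkdir -p pics; ls; python3 - <<'E'
from station import arm, snapshot, camera_info
import cv2
for n in("scene","top"):
    cv2.imwrite(f"pics/{n}0.png",snapshot(n)); print(n,camera_info(n))
print(arm.read_tool_pos(),arm.read_eef_rot(),arm.read_time())
E
```

```text
pics
scene {'fx': 541.646926665326, 'fy': 541.646926665326, 'cx': 326.6566536075393, 'cy': 229.1618728868656, 'R': array([[ 0.77926432,  0.62633949,  0.02111794],
       [ 0.34159513, -0.39626377, -0.8522252 ],
       [-0.52541402,  0.67132247, -0.52274873]]), 't': array([-0.34718749, -0.09629644,  1.65828503])}
top {'fx': 502.4247341888355, 'fy': 502.4247341888355, 'cx': 319.92764547010177, 'cy': 236.44341011746798, 'R': array([[ 1.86300188e-02, -9.99821309e-01,  3.20521199e-03],
       [-9.87035521e-01, -1.89027307e-02, -1.59384967e-01],
       [ 1.59417074e-01, -1.94313144e-04, -9.87211304e-01]]), 't': array([-0.13231382,  0.55523507,  1.24032327])}
[0.19179834 0.62049078 0.30285346] [ 0.10474751  0.69929414 -0.10640347  0.6990665 ] 0.1
```

View pics/scene0.png

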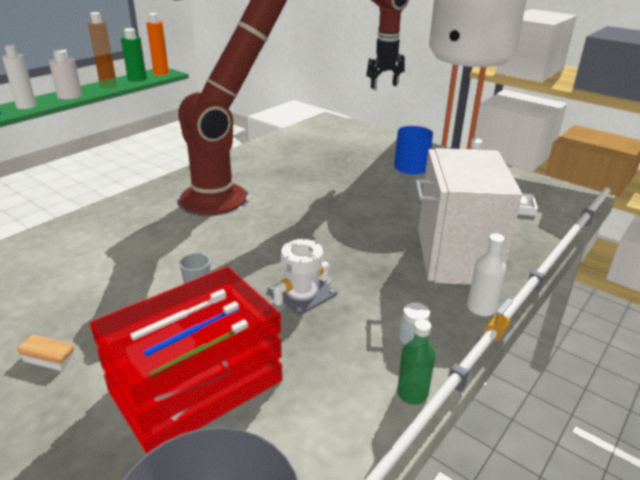

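View pics/top0.png

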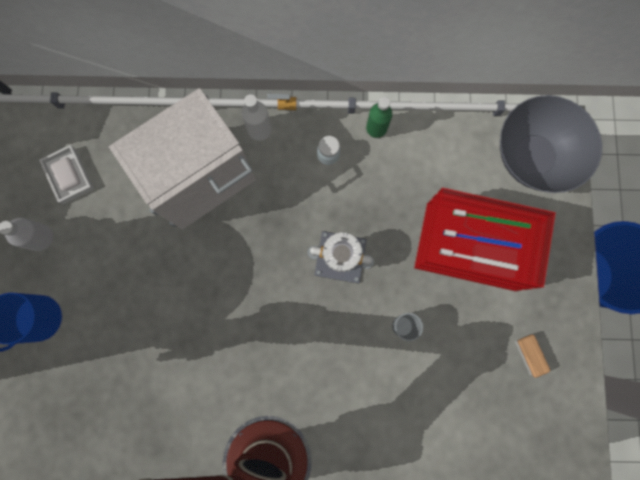

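The scene view shows the cabinet at about (470,215), the filter at (302,265) and the trays at (190,350). In the top view the cabinet's top corners are near (110,150), (198,90), (242,150) and (152,208). The handle is at about (230,176) and the filter mouth at (343,251). I'll enlarge the key parts next.

```bash
python3 - <<'E'
import cv2,numpy as np
t=cv2.imread("pics/top0.png");s=cv2.imread("pics/scene0.png")
def crop(im,x,y,w,h,k):
    c=cv2.resize(im[y:y+h,x:x+w],None,fx=k,fy=k,interpolation=cv2.INTER_CUBIC)
    for i in range(0,w,10): cv2.line(c,(int(i*k),0),(int(i*k),6 if (x+i)%50 else 14),(0,255,255),1)
    for i in range(0,h,10): cv2.line(c,(0,int(i*k)),(6 if (y+i)%50 else 14,int(i*k)),(0,255,255),1)
    return c
a=crop(t,140,130,120,100,3.3333)  #400x333
b=crop(t,310,220,66,66,6)      #396
c=crop(s,260,230,80,80,5)      #400
d=crop(s,400,140,130,66,3)     
o=np.zeros((600,800,3),np.uint8)
def put(i,x,y):
    h=min(i.shape[0],600-y);w=min(i.shape[1],800-x);o[y:y+h,x:x+w]=i[:h,:w]
put(a,0,0);put(b,400,0);put(d,0,340);put(cv2.resize(c,(204,204)),400,396)
cv2.imwrite("pics/crop1.png",o)
E
```

```text
(no output)
```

View pics/crop1.png

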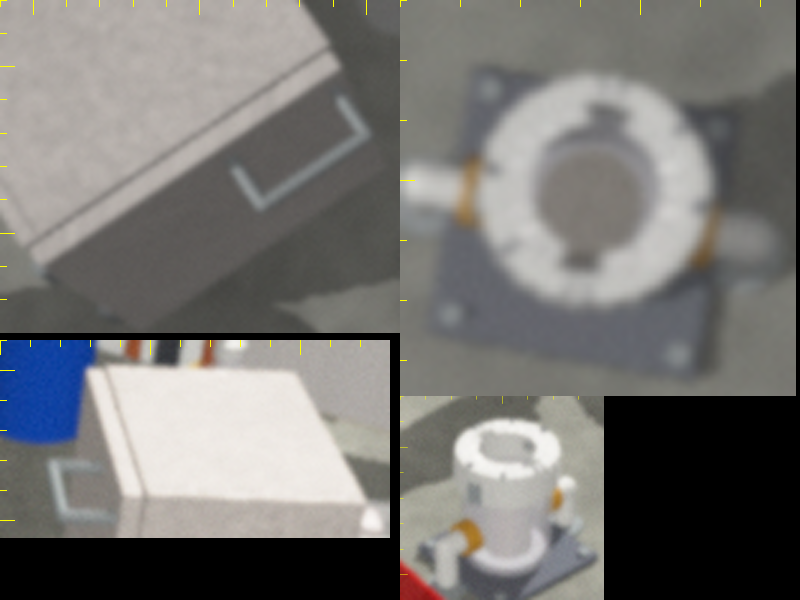

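The crop shows the handle bar corners at about (218.6,191.5) and (250.1,169.9), and the door's outer top edge from (153.5,209.5) to (242,150.4). The neck slots are at about (344.2,239.2) and (340.3,263.7), with the collar's centre at about (342.8,251.7).

```bash
cat > h.py <<'E'
import numpy as np, cv2
from station import arm, snapshot, camera_info, ticket
from scipy.spatial.transform import Rotation as Ro
def cast(n,px,z):
    c=camera_info(n);R,t=c["R"],c["t"];o=-R.T@t
    d=R.T@np.array([(px[0]-c["cx"])/c["fx"],(px[1]-c["cy"])/c["fy"],1.])
    return o+d*(z-o[2])/d[2]
def proj(n,X):
    c=camera_info(n);p=c["R"]@np.array(X)+c["t"];return np.array([c["fx"]*p[0]/p[2]+c["cx"],c["fy"]*p[1]/p[2]+c["cy"]])
def ori(jaw):
    """tool down, jaw axis (tool y) at world yaw jaw"""
    x=np.array([0,0,-1.]);y=np.array([np.cos(jaw),np.sin(jaw),0]);return Ro.from_matrix(np.c_[x,y,np.cross(x,y)]).as_quat()
E
python3 - <<'E'
from h import *
a=cast("top",(218.6,191.5),.222);b=cast("top",(250.1,169.9),.222)
print("handle",a,b,(a+b)/2,np.linalg.norm(a-b),"dir to hinge",np.arctan2(*(a-b)[[1,0]]))
a=cast("top",(153.5,209.5),.249);b=cast("top",(242,150.4),.249)
print("door",a,b,np.linalg.norm(a-b),np.arctan2(*(a-b)[[1,0]]))
s=cast("top",(344.2,239.2),.12);u=cast("top",(340.3,263.7),.12);print("neck",s,u,(s+u)/2,cast("top",(342.8,251.7),.12),np.linalg.norm(s-u),np.arctan2(*(s-u)[[1,0]]))
im=snapshot("top");hsv=cv2.cvtColor(im,cv2.COLOR_BGR2HSV)
m=((hsv[...,2]>175)&(hsv[...,1]<40)).astype(np.uint8);m[:, :310]=0;m[:,376:]=0;m[:220]=0;m[286:]=0
m=cv2.morphologyEx(m,cv2.MORPH_OPEN,np.ones((7,7),np.uint8)) if 0 else m
cs=max(cv2.findContours(m,0,2)[0],key=cv2.contourArea);print(cv2.minEnclosingCircle(cs),cv2.boundingRect(cs))
print("rim px radius",502*.046/1.1)
E
```

```text
handle [0.62623835 0.10615867 0.222     ] [0.67746751 0.03795717 0.222     ] [0.65185293 0.07205792 0.222     ] 0.08529872156204724 dir to hinge 2.2150293180897656
door [0.57676572 0.23914346 0.249     ] [0.71358019 0.05368155 0.249     ] 0.2304654385741111 2.206376111089591
neck [ 0.53988809 -0.18026036  0.12      ] [ 0.4805641  -0.17160386  0.12      ] [ 0.51022609 -0.17593211  0.12      ] [ 0.50953112 -0.17723907  0.12      ] 0.0599522358436713 -0.14489643543080039
((341.5, 251.0), 18.607892990112305) (323, 233, 38, 37)
rim px radius 20.99272727272727
```

```bash
cat >> h.py <<'E'
HM=np.array([.652,.072]);YX=.64
u=lambda a:np.array([np.cos(a),np.sin(a)])
HI=HM+.056*u(YX)+.185*u(YX+np.pi/2)
def handle(phi): return HI-.056*u(YX-phi)-.185*u(YX-phi+np.pi/2)
def dn(R=None):
    R=Ro.from_quat(arm.read_eef_rot()).as_matrix();return np.arctan2(R[1,1],R[0,1])
E
python3 - <<'E'
from h import *
print("jaw now",dn())
for k in(0,np.pi):
  for phi in(0,.5,1,1.3,1.5):
    p=handle(phi)
    for z in(.27,.40):
      q=arm.ik([*p,z],ori(YX-phi+k)); print(k,phi,z,p.round(3),None if q is None else np.round(q,2))
for k in range(0,8):print(k,[None if q is None else np.round(q,2)[6] for q in(arm.ik([.51,-.177,.2],ori(k*np.pi/4)),arm.ik([.52,.15,.27],ori(k*np.pi/4)))])
E
```

```text
jaw now 1.2711515111756868
0 0 0.27 [0.652 0.072] [-0.3   0.67  0.28  1.45 -0.2   1.05  0.66]
0 0 0.4 [0.652 0.072] [-0.36  0.59  0.41  1.25 -0.23  1.35  0.68]
0 0.5 0.27 [0.557 0.063] [-0.4   0.53  0.38  1.74 -0.24  0.91  0.22]
0 0.5 0.4 [0.557 0.063] [-0.46  0.42  0.48  1.54 -0.2   1.23  0.19]
0 1 0.27 [0.469 0.1  ] [-0.6   0.43  0.48  1.96 -0.27  0.82 -0.33]
0 1 0.4 [0.469 0.1  ] [-0.68  0.29  0.56  1.75 -0.16  1.15 -0.43]
0 1.3 0.27 [0.429 0.142] [-0.76  0.4   0.54  2.03 -0.28  0.79 -0.72]
0 1.3 0.4 [0.429 0.142] [-0.84  0.24  0.6   1.82 -0.15  1.13 -0.85]
0 1.5 0.27 [0.41  0.176] [-0.87  0.39  0.57  2.04 -0.3   0.79 -0.98]
0 1.5 0.4 [0.41  0.176] [-0.95  0.23  0.63  1.83 -0.15  1.13 -1.13]
3.141592653589793 0 0.27 [0.652 0.072] [-0.68  0.9   1.13  1.47 -0.83  1.3  -1.97]
3.141592653589793 0 0.4 [0.652 0.072] [-0.65  0.77  1.13  1.26 -0.68  1.51 -2.11]
3.141592653589793 0.5 0.27 [0.557 0.063] [-0.78  0.76  1.13  1.75 -0.76  1.14 -2.41]
3.141592653589793 0.5 0.4 [0.557 0.063] [-0.8   0.6   1.14  1.55 -0.55  1.35 -2.6 ]
3.141592653589793 1 0.27 [0.469 0.1  ] [-0.06  0.41 -0.28  1.94  0.15  0.81  2.36]
3.141592653589793 1 0.4 [0.469 0.1  ] [-0.16  0.26 -0.13  1.74  0.04  1.15  2.48]
3.141592653589793 1.3 0.27 [0.429 0.142] [-0.21  0.36 -0.22  2.01  0.11  0.78  1.99]
3.141592653589793 1.3 0.4 [0.429 0.142] [-0.3   0.21 -0.08  1.8   0.02  1.13  2.09]
3.141592653589793 1.5 0.27 [0.41  0.176] [-0.32  0.35 -0.18  2.03  0.09  0.77  1.73]
3.141592653589793 1.5 0.4 [0.41  0.176] [-0.39  0.2  -0.08  1.82  0.02  1.12  1.81]
0 [np.float64(0.79), np.float64(-0.08)]
1 [np.float64(1.39), np.float64(0.59)]
2 [np.float64(1.95), np.float64(1.26)]
3 [np.float64(2.59), np.float64(1.91)]
4 [np.float64(-1.95), np.float64(2.56)]
5 [np.float64(-1.16), np.float64(-1.92)]
6 [np.float64(-0.69), np.float64(-1.43)]
7 [np.float64(0.11), np.float64(-0.75)]
```

```bash
python3 - <<'E'
from h import *
p=arm.read_tool_pos();arm.line_to([p[0],p[1],.41],.3)
arm.movep([*HM,.40],ori(YX));arm.move_gripper(.33,30)
print(arm.read_time(),arm.read_tool_pos(),arm.read_opening(),arm.read_ft_force())
for z in(.32,.295,.27):
    arm.line_to([*HM,z],.12);f=arm.read_ft_force();print(z,np.round(f,1))
    if np.linalg.norm(f)>8: print("contact");break
cv2.imwrite("pics/h1.png",cv2.resize(snapshot("top")[100:280,120:300],(600,600),interpolation=cv2.INTER_CUBIC))
print(arm.read_time())
E
```

```text
3.7667 [0.65201274 0.07198711 0.40001055] 0.32864748387415643 [1.33256276 0.1715995  0.0724824 ]
0.32 [ 0.3 -0.4 -0.6]
0.295 [-0.1  0.9  0.4]
0.27 [-3.2  0.2 11.8]
contact
5.35
```

View pics/h1.png

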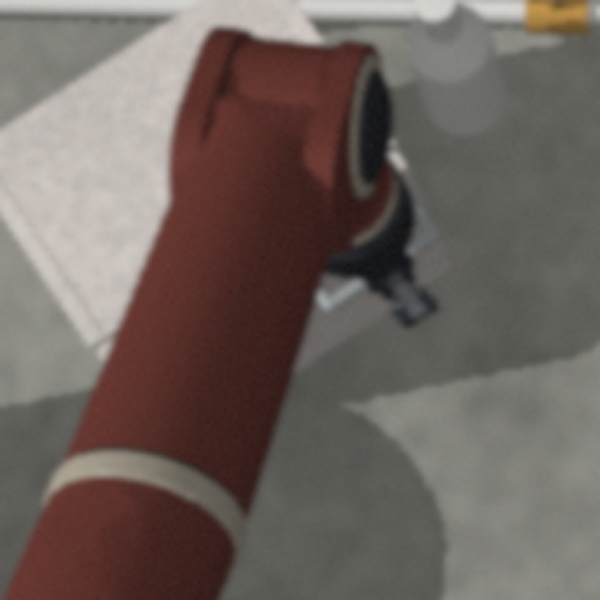

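The arm hides the handle in the top view; only the outer finger at (410,300) is visible. I'll use the scene view.

```bash
python3 - <<'E'
from h import *
cv2.imwrite("pics/h2.png",cv2.resize(snapshot("scene")[110:230,370:530],(800,600),interpolation=cv2.INTER_CUBIC))
print(arm.read_tool_pos(),arm.read_ft_force(),arm.read_wrist_torque(),arm.read_opening())
for e in(-.042,.042): print((proj("scene",[*(HM+e*u(YX+np.pi/2)),.222])-[370,110])*5)
for e in(-.014,.014): print((proj("scene",[*(HM+e*u(YX)),.2])-[370,110])*5)
E
```

```text
[0.65428599 0.07167065 0.27541979] [-2.69229606 -0.86240038 11.28169768] [0.23614815 0.09006788 0.04848457] 0.3299207427401793
[250.49275968 440.79576542]
[230.99825729 356.9682602 ]
[205.12011885 438.71545711]
[265.47850661 440.89271499]
```

View pics/h2.png

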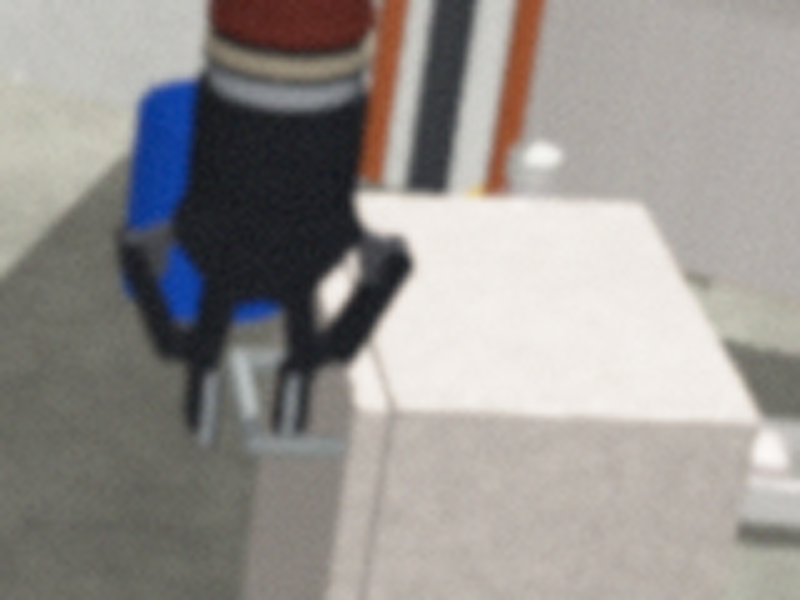

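The bar's between the fingers, at about (250,440) in the crop, but the inner finger's knuckle rests on the door's top at about (370,350). I'll raise the tool a few mm, then close on the bar so the pads swing forward, and pull.

```bash
python3 - <<'E'
from h import *
arm.line_to([*HM,.279],.05);print(np.round(arm.read_ft_force(),1))
arm.move_gripper(0,30);print("open",arm.read_opening(),np.round(arm.read_ft_force(),1),arm.read_time())
E
```

```text
[-0.3 -0.4 -0.7]
open 0.10135495551663999 [1.2 0.7 0. ] 6.0333
```

```bash
python3 - <<'E'
from h import *
for phi in np.arange(.1,1.46,.09):
    arm.line_to([*handle(phi),.279],.12,ori(YX-phi));f=arm.read_ft_force()
    print(round(phi,2),np.round(f,1),round(arm.read_opening(),3))
    if np.linalg.norm(f)>35: print("stop");break
print(arm.read_time())
E
```

```text
0.1 [-0.5  1.  -3.1] 0.103
0.19 [-0.2  2.9 -2.2] 0.104
0.28 [-0.8  3.8 -4.9] 0.102
0.37 [ 0.3  4.4 -4.5] 0.101
0.46 [ 0.8  5.8 -6.3] 0.1
0.55 [ 1.   6.4 -5.9] 0.102
0.64 [ 1.2  6.  -8.6] 0.106
0.73 [ 2.2  5.5 -9.5] 0.1
0.82 [  2.1   5.9 -10. ] 0.101
0.91 [  3.8   6.2 -11.6] 0.105
1.0 [  4.6   5.6 -13.5] 0.102
1.09 [  5.    5.4 -14. ] 0.099
1.18 [  5.5   4.7 -14.1] 0.102
1.27 [  4.9   4.4 -15.4] 0.103
1.36 [  5.3   2.4 -14.4] 0.1
1.45 [  4.5   4.4 -14.7] 0.102
10.7167
```

Opened smoothly. Now I'll release, rise and move the arm out of view.

```bash
python3 - <<'E'
from h import *
arm.move_gripper(.3);p=arm.read_tool_pos();arm.line_to([p[0],p[1],.40],.2)
arm.movep([.50,-.28,.40],ori(.7))
t=snapshot("top");s=snapshot("scene");cv2.imwrite("pics/top2.png",t);cv2.imwrite("pics/scene2.png",s)
for n,X in(("rack",HI+.041*u(YX-1.45)-.118*u(YX-1.45+np.pi/2)),):print(X,proj("top",[*X,.215]),proj("scene",[*X,.215]))
a,b=proj("top",[*X,.2]).astype(int),proj("scene",[*X,.2]).astype(int)
f=lambda i,c:cv2.resize(i[c[1]-50:c[1]+50,c[0]-50:c[0]+50],(400,400),interpolation=cv2.INTER_CUBIC)
print(a-50,b-50,arm.read_time())
cv2.imwrite("pics/cap1.png",np.hstack([f(t,a),f(s,b)]))
E
```

```text
[0.52923975 0.14277407] [200.45951879 234.58713796] [389.88873448 167.47101217]
[152 185] [339 122] 13.9167
```

View pics/cap1.png

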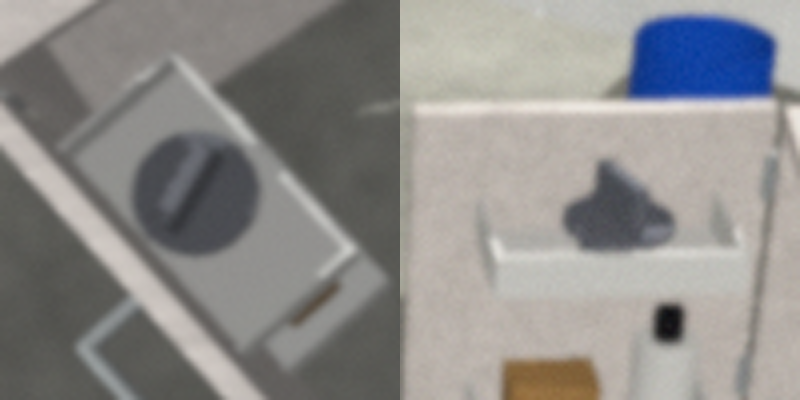

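The cap's flange is at (196,193) in the left crop, about (201,233) in the full top view. Its wing runs from lower left to upper right. I'll refine with masks.

```bash
python3 - <<'E'
from h import *
t=cv2.imread("pics/top2.png");c=t[185:285,152:252];hsv=cv2.cvtColor(c,cv2.COLOR_BGR2HSV);v=hsv[...,2].astype(int)
d=np.zeros(v.shape,np.uint8);cv2.circle(d,(49,48),19,1,-1)
m=((v<105)&(d>0)).astype(np.uint8);cs=cv2.convexHull(max(cv2.findContours(m,0,2)[0],key=cv2.contourArea))
(cx,cy),ax,an=cv2.fitEllipse(cs);print("ell",cx+152,cy+185,ax)
F=cast("top",(cx+152+.0,cy+185),.192);print("flange",F)
np.set_printoptions(linewidth=200);print(v[34:64,34:66])
E
```

```text
ell 200.35028839111328 233.16471099853516 (29.924705505371094, 31.21527671813965)
flange [0.53618769 0.14874005 0.192     ]
[[144 145 144 143 142 137 131 119 106  97  94  99 105 109 112 112 111 113 114 115 118 121 123 131 142 153 169 181 179 159 131 109]
 [146 144 144 141 135 122 107  95  90  83  84  89  94 103 109 109 109 105 108 110 112 111 110 115 124 135 152 166 172 167 145 123]
 [145 144 141 134 119 103  91  84  80  80  81  83  92 101 110 112 108 101 101 100 101 101  96  96 102 115 131 146 154 153 144 133]
 [144 142 134 120 105  91  81  80  79  79  79  83  86  98 108 113 111 102  91  85  84  85  82  85  88  95 111 132 143 145 143 136]
 [142 134 121 104  90  81  80  80  79  80  80  81  87 100 111 113 111 100  84  73  69  73  78  81  80  86  96 119 137 142 144 141]
 [136 122 105  89  82  79  80  79  81  80  80  87  96 108 113 113 106  92  75  65  60  67  76  80  79  81  88 105 124 137 143 144]
 [128 108  93  83  80  78  78  79  77  81  84  95 104 112 113 110  98  81  68  61  63  68  74  77  79  79  82  92 107 127 139 145]
 [117  96  84  81  81  79  80  79  79  82  90 103 113 114 1
[... 2254 characters left out ...]
 83  82  82  83  91 105 124 138 145 145 147]
 [104 111 108 102  94  86  82  80  79  77  77  80  79  80  82  82  81  81  82  81  83  80  81  83  92 104 124 138 143 146 146 147]
 [101 105 111 114 111 101  89  83  82  81  80  81  81  81  81  81  80  82  81  82  82  84  85  92 104 123 138 143 146 145 147 146]
 [102 102 108 118 123 115 106  96  88  83  84  81  81  81  81  82  84  82  83  85  84  90  98 109 125 137 144 147 145 146 146 146]
 [114 102 104 112 124 128 125 116 106  99  93  89  83  84  85  83  84  88  90  93  99 111 121 133 140 143 145 146 145 145 146 147]
 [134 112 101 103 113 125 132 133 127 123 114 109 104 100  98  99 100 105 108 115 124 133 140 142 146 146 146 147 146 146 146 146]]
```

```bash
python3 - <<'E'
from h import *
F=cast("top",(200.65,233.0),.191);print("cap",F)
a=cast("top",(152+48.2,185+39),.223);b=cast("top",(152+42.5,185+49),.223);w=np.arctan2(*(a-b)[[1,0]]);print("wing yaw",w)
for e in(-.026,.026): print(proj("top",[*(F[:2]+e*u(w)),.223])-[152,185])
for k in(np.pi/2,-np.pi/2):
  for z in(.269,.40):
    q=arm.ik([F[0],F[1],z],ori(w+k));print(k,np.round(q,2) if q is not None else None)
# neck, post-grasp: wing at neck x (-.145) modulo pi, then 45deg clockwise
for j in(-.145+np.pi/2,-.145-np.pi/2,-.145+np.pi/2-.785,-.145-np.pi/2-.785):
    q=arm.ik([.51,-.177,.2],ori(j));print(j,np.round(q,2) if q is not None else None)
print(-(camera_info("top")["R"].T@camera_info("top")["t"]))
E
```

```text
cap [0.53674198 0.14832467 0.191     ]
wing yaw -0.462394746488038
[39.39104367 55.93596849]
[51.14705588 35.3014712 ]
1.5707963267948966 [-0.69  0.57  0.6   1.76 -0.39  0.94  1.18]
1.5707963267948966 [-0.73  0.44  0.66  1.56 -0.28  1.24  1.08]
-1.5707963267948966 [-0.94  0.76  1.13  1.76 -0.76  1.13 -1.59]
-1.5707963267948966 [-0.96  0.59  1.14  1.56 -0.54  1.34 -1.79]
1.4257963267948965 [ 0.02  0.61  0.43  1.87 -0.36  0.74  2.07]
-1.7157963267948966 [-0.36  0.89  1.18  1.88 -0.95  1.08 -0.49]
0.6407963267948965 [-0.08  0.64  0.59  1.88 -0.5   0.77  1.42]
-2.5007963267948967 [-0.34  0.86  1.13  1.88 -0.92  1.04 -1.31]
[ 0.35277304 -0.12155371  1.31338137]
```

```bash
python3 - <<'E'
from h import *
t=cv2.imread("pics/top2.png");s=cv2.imread("pics/scene2.png")
F=np.array([.5367,.1483]);w=-.4624
def ov(n,im,o,k=8):
    c=cv2.resize(im[o[1]:o[1]+50,o[0]:o[0]+50],(400,400),interpolation=cv2.INTER_CUBIC)
    P=lambda X:tuple(((proj(n,X)-o+.5)*k).astype(int))
    th=np.linspace(0,2*np.pi,60)
    cv2.polylines(c,[np.array([P([*(F+.036*u(x)),.193]) for x in th])],True,(0,255,0),1)
    q=[P([*(F+a*u(w)+b*u(w+np.pi/2)),.223]) for a,b in((-.026,-.006),(.026,-.006),(.026,.006),(-.026,.006))]
    cv2.polylines(c,[np.array(q)],True,(0,0,255),1);return c
pt=proj("top",[*F,.2]).astype(int)-25;ps=proj("scene",[*F,.2]).astype(int)-25
cv2.imwrite("pics/ov.png",np.hstack([ov("top",t,pt),ov("scene",s,ps)]))
E
```

```text
(no output)
```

View pics/ov.png

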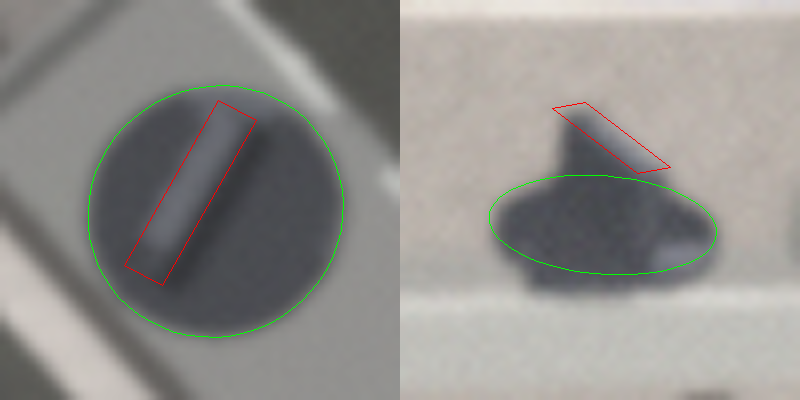

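The overlay matches the flange in both views and the wing closely. Next I'll grasp, lift, hover over the neck and make a neck overlay from the first images.

```bash
python3 - <<'E'
from h import *
F=np.array([.5367,.1483]);w=-.4624;o=ori(w+np.pi/2)
arm.move_gripper(.38,60);arm.movep([*F,.36],o)
for z in(.30,.271):
    arm.line_to([*F,z],.12);f=arm.read_ft_force();print(z,np.round(f,1))
arm.move_gripper(0,60);print(arm.read_opening(),np.round(arm.read_ft_force(),1),arm.read_tool_pos())
arm.line_to([*F,.36],.15);print(arm.read_opening(),np.round(arm.read_ft_force(),1),arm.read_tool_pos())
N=np.array([.510,-.1768]);
arm.movep([*N,.28],ori(-.145+np.pi/2));print(arm.read_opening(),arm.read_time(),np.round(arm.read_joint_positions(),2))
t=cv2.imread("pics/top0.png");s0=cv2.imread("pics/scene0.png");s=snapshot("scene");t1=snapshot("top");cv2.imwrite("pics/top3.png",t1);cv2.imwrite("pics/scene3.png",s)
def ov(n,im,o,L,draw):
    k=400/L;c=cv2.resize(im[o[1]:o[1]+L,o[0]:o[0]+L],(400,400),interpolation=cv2.INTER_CUBIC)
    P=lambda X:tuple(((proj(n,X)-o+.5)*k).astype(int))
    th=np.linspace(0,2*np.pi,60);circ=lambda C,r,z,col:cv2.polylines(c,[np.array([P([*(C+r*u(x)),z]) for x in th])],True,col,1)
    if draw=="neck":
        circ(N,.046,.12,(0,255,0));circ(N,.026,.12,(0,255,0))
        cv2.line(c,P([*(N+.033*u(-.145)),.12]),P([*(N-.033*u(-.145)),.12]),(0,0,255),1)
    else:
        T=arm.read_tool_pos();circ(T[:2],.036,T[2]-.078,(0,255,0));circ(T[:2],.024,T[2]-.106,(0,255,0));circ(N,.046,.12,(255,0,0))
    return c
ptc=proj("top",[*N,.12]).astype(int);psc=proj("scene",[*N,.12]).astype(int);psd=proj("scene",[*N,.17]).astype(int)
cv2.imwrite("pics/neck.png",np.hstack([ov("top",t,ptc-25,50,"neck"),ov("scene",s0,psc-30,60,"neck")]))
cv2.imwrite("pics/hover.png",ov("scene",s,psd-45,90,"cap"))
a=cv2.imread("pics/neck.png");b=cv2.imread("pics/hover.png");cv2.imwrite("pics/nh.png",cv2.resize(np.hstack([a,b]),(800,267)) if 0 else np.vstack([cv2.resize(a,(600,300)),np.hstack([cv2.resize(b,(300,300)),cv2.resize(t1[150:350,240:440],(300,300))])]))
E
```

```text
0.3 [0.1 0.1 1.1]
0.271 [ 0.2  0.4 -1.3]
0.12699919154906641 [-0.8  0.3  4. ] [0.53731192 0.14833163 0.27213412]
0.12611946261587118 [ 0.1 -0.1 -1.8] [0.53599236 0.14841091 0.3589288 ]
0.12711043571740438 19.1083 [-0.07  0.52  0.56  1.79 -0.34  0.93  2.06]
```

View pics/nh.png

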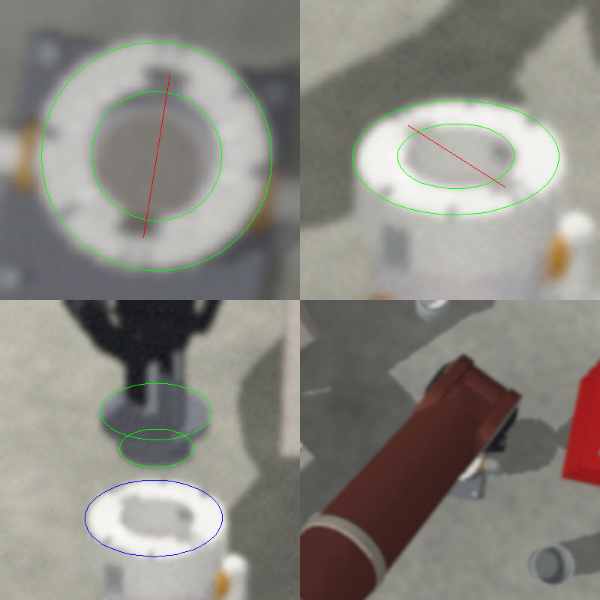

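The neck overlay fits to about 1 px. Taken together the slots and ribs suggest a yaw of about -0.175. At hover, the cap's overlay sits on the real cap, and the cap looks upright. I'll insert in steps, watching the force.

```bash
python3 - <<'E'
from h import *
N=np.array([.510,-.1768]);NX=-.175
o=ori(NX+np.pi/2)
arm.line_to([*N,.245],.1,o)
for z in(.234,.228,.224,.220,.216,.212,.208,.205,.203):
    arm.line_to([*N,z],.04,o);f=arm.read_ft_force();print(z,np.round(f,1),np.round(arm.read_wrist_torque(),2),np.round(arm.read_tool_pos(),4))
    if np.linalg.norm(f)>20: print("stop");break
print(arm.read_opening(),arm.read_time())
E
```

```text
0.234 [-0.1 -1.2 -0.5] [-0.04  0.01 -0.  ] [ 0.5099 -0.1768  0.2339]
0.228 [ 0.2  0.2 -0.5] [-0.01  0.07  0.07] [ 0.5099 -0.1767  0.2277]
0.224 [1.5 0.8 0.2] [ 0.18 -0.38 -0.02] [ 0.5108 -0.1766  0.2242]
0.22 [ 2.6  1.  -2.2] [ 0.23 -0.77  0.06] [ 0.5106 -0.1764  0.2197]
0.216 [ 4.4  1.5 -2.9] [ 0.39 -0.98  0.01] [ 0.5106 -0.1764  0.2157]
0.212 [ 4.7  1.7 -2.8] [ 0.44 -1.2   0.04] [ 0.5106 -0.1764  0.2117]
0.208 [ 5.3  2.3 -2.1] [ 0.54 -1.19 -0.04] [ 0.5105 -0.1765  0.2077]
0.205 [4.7 2.6 0.6] [ 0.58 -1.15  0.01] [ 0.5106 -0.1766  0.2051]
0.203 [ 0.6  4.6 12.6] [ 0.96 -0.49  0.02] [ 0.5105 -0.1766  0.205 ]
0.12535139733689354 22.1833
```

Home at TCP z of about 0.205, as predicted. Now turning clockwise in small steps, watching the moment.

```bash
python3 - <<'E'
from h import *
N=np.array([.511,-.1764]);NX=-.175
for d in list(range(5,46,5)):
    arm.line_to([*N,.2042],.02,ori(NX+np.pi/2-np.radians(d)))
    f=arm.read_ft_force();m=arm.read_wrist_torque();print(d,np.round(f,1),np.round(m,2),np.round(arm.read_tool_pos(),4),round(np.degrees(NX+np.pi/2-dn()),1))
    if np.linalg.norm(f)>25 or abs(m[2])>1: print("stop");break
arm.pause(.3);print(arm.read_opening(),arm.read_time(),np.round(arm.read_dq(),3))
s=snapshot("scene");t=snapshot("top")
a=cv2.resize(s[215:305,255:345],(500,500),interpolation=cv2.INTER_CUBIC);b=cv2.resize(t[220:280,310:370],(300,300),interpolation=cv2.INTER_CUBIC)
P=lambda X:tuple(((proj("scene",X)-[255,215]+.5)*500/90).astype(int))
for e in(0,-np.pi/4): 
  for sg in(1,-1): cv2.circle(a,P([*(N+sg*.042*u(NX+e)),.12]),4,(0,0,255) if e else (0,255,0),1)
o=np.zeros((500,800,3),np.uint8);o[:,:500]=a;o[:300,500:]=b;cv2.imwrite("pics/fin.png",o)
E
```

```text
5 [1.8 3.4 7.5] [ 0.58 -0.59 -0.21] [ 0.5108 -0.1768  0.2051] 5.0
10 [2.  3.1 6.7] [ 0.5  -0.6  -0.13] [ 0.511  -0.177   0.2051] 10.0
15 [1.4 1.7 6.5] [ 0.5  -0.67 -0.17] [ 0.511  -0.177   0.2051] 15.0
20 [1.7 3.1 6.7] [ 0.52 -0.69 -0.14] [ 0.511  -0.177   0.2051] 20.0
25 [2.  2.8 6.6] [ 0.48 -0.71 -0.11] [ 0.5111 -0.1771  0.2051] 25.0
30 [2.4 3.5 7.3] [ 0.39 -0.74 -0.12] [ 0.5111 -0.1771  0.2051] 30.0
35 [1.6 2.3 6.1] [ 0.37 -0.69 -0.09] [ 0.5111 -0.1771  0.2051] 35.0
40 [2.7 1.6 7.3] [ 0.38 -0.71 -0.12] [ 0.5111 -0.1771  0.2051] 40.0
45 [2.1 3.4 6.7] [ 0.37 -0.75 -0.07] [ 0.5112 -0.1771  0.2051] 45.0
0.12443615042776147 24.7333 [ 0.     0.001 -0.    -0.    -0.001 -0.     0.   ]
```

View pics/fin.png

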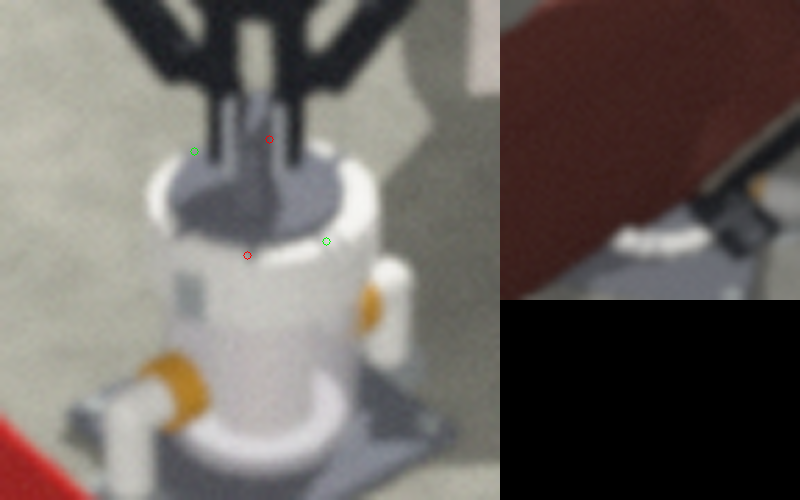

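The scene view shows the flange seated on the collar and the wing between the pads at about (255,150). The wing points at the half-way mark, near (248,256). Force and moment are small and the arm is at rest, so I'm handing in.

```bash
python3 - <<'E'
from h import *
ticket.finish_job()
E
```

```text
the job is handed in; nothing more can be done
```

I opened the door by its handle to about 1.45 rad. I then took the cap from the rack, pushed it home in the filter's neck and turned it 45° clockwise. I handed the job in at about 25 s with the cap's wing still gripped at a 60 N setting; `finish_job` reports no verdict.

**Last checks:**
- **Seating:** the cap bottomed out at TCP z 0.205, as predicted. The scene picture shows the flange on the collar, all of it visible except behind the fingers.
- **Turn:** the tool turned 45.0° from the measured slot direction, and the moment about z never passed about 0.2 N m, so no latch was felt. The slot direction is only good to a few degrees: two readings gave -0.145 and about -0.19 rad, and I used -0.175.
- **Rest:** about 7 N was pressing on the cap and the arm was still.

**What went wrong or couldn't be checked:**
- **First approach to the handle:** a finger knuckle rested on the door's top with about 12 N. I raised the tool and regripped.
- **Final top view:** the arm hid the cap, so the last visual check is from the scene camera only.
- **Bystanders:** I did not measure them again at the end. I saw no unexpected contact forces on the way.

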